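# Open the meter carton on the repair bench

## Robot

A 6-joint arm with a two-finger parallel gripper is mounted at the origin on the work surface. World frame = base frame: x ahead of the robot, y to its left, z up, the work surface at z = 0. Lengths are in mm, angles in rad, forces in N, time in s.
With the tool pointing down it reaches from about 250 to 775 mm from the base axis. Payload 8.9 kg.
Tool frame: the origin (TCP) lies where the fingers leave the gripper's body, on its centre line; the fingertips stand 73 mm ahead of it and the grasp point (between the pads) lies 54 mm ahead of it; z points along the fingers, y is the line along which they close (so a half turn about z gives the same grasp; the last joint's range is limited). The gripper opens to 85 mm and grips with 20 to 120 N. Pads are 22 mm wide; open, the fingers measure 114 mm over their backs; the gripper's body (76 mm by 85 mm) begins 54 mm behind the grasp point. The pads swing forward as they close: fully open they stand 13 mm farther back than shut.
Start: joints at [-1.431, 0.291, -0.153, 1.127, 0, 1.431], TCP at [144.483, -504.726, 303.905] pointing down, gripper open.
Joint ranges: [-2.52, 2.52], [-0.91, 1.74], [-1.3, 1.37], [-1.96, 2.02], [-1.52, 1.47], [-3.14, 3.14]. Speed limits (rad/s): [2.22, 2.22, 2.79, 3.14, 3.14, 3.14].

## Interface

Orientations are given as a rotation vector (axis times angle).
In Python, from station import sense, snapshot, ticket, outline_of, landmark_of gives the robot as it stands.
- The arm moves only by the shell command python3 -m crank 'ROWS' [FORCE]. ROWS is JSON, a list of rows, each a list of 3 entries, a list of its own where there are three numbers: the turn, a rotation vector about the tool's x, y, z normalised to -1 to 1, where 1 is 30 degrees, then the shift along the tool's x, y, z normalised to -1 to 1, where 1 is 0.75 m, then the gripper command: -1 is shut, 1 is fully open, values between are in proportion. A call has 1 to 10 rows; each row is the pose to reach, as a shift and turn from the pose commanded when the call began, along the tool's axes at that moment; what a row does not reach only later rows make up. A row lasts 1/8 s, in which the tool goes at most 62.5 mm and 10.7 degrees, less where a joint would pass 70% of its speed; a pose out of reach is approached as far as the arm can. A call with a number of a shift or a turn outside -1 to 1 is refused whole. A call with a gripper value outside its range is refused whole. The fingers move at their own pace and stop on an object; FORCE is the grip in N (left out, the last holds). Time passes only in rows, so rows that repeat a pose let the fingers close. It gives the time, the measured TCP pose, the force, the opening and the grip force at its end, in the units of the state.
- sense(): the state, without advancing time (a new reading comes with each control period).
- snapshot(name): name is "scene" or "side" or "wrist"; returns a dict with "image" (400x640x3 uint8, blue, green, red), "intrinsics" (3x3 intrinsics, pixels), "dist_coeffs" ([k1, k2, p1, p2, k3] as OpenCV has them; the pictures are not rectified), "rvec" (rotation vector, rad) and "tvec" (3), from world to camera coordinates, as OpenCV has them. Camera axes: x right, y down, z forward; pixel columns grow to the right and rows downward; lengths in mm; the calibration is good to about 2 mm. A picture is of the moment at which its call begins. There is no depth.
- ticket.sign_off(): hands the job in; it is judged then, once.
Trained networks look in a picture, given as the dict that the camera call returned (one of the last four; its "shot" number tells which), for a name from the list of things; names that differ only in an ending like _2 or _b are one class to them, and where a whole thing is asked for, a point or a joint stands for the part that bears it (a point fixed in the world has none). Each returns a list of dicts, best first, with "score" (0 to 1); they miss things now and then, are a little off and sometimes report something else, mostly with a low value. They report only what shows in the picture. A call takes as long as a camera call.
- outline_of(picture, target): "pixels" (400x640 bool, what is visible of it).
- landmark_of(picture, target): "point" ([x, y, z] in mm, in world coordinates, good to about 4 mm: a listed point, or the origin of a listed thing).
The state is a dict: "clock": time; "joints": joint angles; "qd": joint speeds; "effort": joint torques, N m; "tcp_pos": TCP position; "tool_rot": TCP orientation; "force": force on the tool from outside, world axes, zero at the start; "ft_torque": the same for the moment, N m; "grip_width": opening from 0.0 (shut) to 1.0 (fully open); "finger_force": force on a finger pad.
Only numpy, scipy, OpenCV 4.12 (cv2) and the standard library are available. Lean on these libraries where they do the work, as an engineer would, in place of code of your own. Each camera call takes 0.05 s, during which the arm holds its last target. There are 200 camera calls.

## Task

On the electronics bench stand two brown cardboard cartons with their flaps ajar. Swing both long flaps of the larger carton open, well past upright so that each leans back outwards and the panel meter inside lies open to view. Leave the flap of the smaller carton as it is.

Things in the scene. Friction and masses are not known exactly. Their poses are not given: they have to be found in the camera images.
- carton: the larger carton: brown cardboard, 200 mm long (own x), 150 wide (own y), 110 high, immovable. Origin: centre of its underside; z up. Rim 110 mm above the origin. Two long top flaps hinge on the rims at own y = +75 mm (left) and -75 mm (right). Short end flaps already hang down outside, 20 mm beyond the ends. White packing and a black panel meter inside reach up to 35 mm below the rim.
- flap_left (a joint): rad; left flap of the larger carton: stiff cardboard leaf 196 mm long, 74 mm from hinge to free edge, 4 mm thick. Hinge at carton's own y = +75 mm, z = 110 mm, along own x. 0: closed flat over the carton; 1.57: upright; 2.3: leaning back outwards, end of travel. Starts 0.95 to 1.3, leaving a 60 mm gap or more between the flaps' free edges. Stays at any angle it is left; 1 to 3 N swings it.
- flap_right (a joint): rad; right flap of the larger carton, mirror image of the left one: hinge at the carton's own y = -75 mm, z = 110 mm, along own x; 0 closed flat, 1.57 upright, 2.3 leaning back outwards at the end of travel. Starts at 0.95 to 1.3, independently of the left one, and stays where it is left.
- small_carton: the smaller carton, to be left alone: brown cardboard, 120 mm long (own x) by 100 mm wide (own y) by 70 mm high, too heavy to shift. Origin: centre of its underside, on the bench; z up. It stands to the left or right of the larger one, centres at least 230 mm apart.
- small_flap (a joint): angle in rad of the smaller carton's single flap, 96 mm long, 80 mm from hinge to free edge, hinged along the smaller carton's own x = +60 mm, z = 70 mm, along own y; 0 lies closed, 1.57 upright. Starts ajar, 0.7 to 1.0, and should stay so.

How it is judged (in metres and radians):
At the end, for the whole second after the job is handed in: Both flaps of the larger carton stand open beyond 1.8 rad (13 degrees or more past upright, leaning outwards) and at rest, and the smaller carton's flap is still ajar, between 0.5 and 1.2 rad (value of joint each of flap_left, flap_right above 1.8 rad and velocity of joint flap_left between -0.1 and 0.1 rad/s and velocity of joint flap_right between -0.1 and 0.1 rad/s and value of joint small_flap between 0.5 and 1.2 rad); the robot touches nothing.
It fails at once if the smaller carton's flap is swung open or shut (beyond 1.2 rad or below 0.5 rad) (value of joint small_flap above 1.2 rad or value of joint small_flap below 0.5 rad).
It also fails if it takes over 29 s, if anything falls off the work surface, if the arm or the gripper's body presses on something with over 40 N, if the wrist force passes 120 N, or if a joint passes its speed limit or range.

## Working session

There is one attempt and no reset: what is moved stays moved. The work goes in short steps, Python scripts to look and compute and a shell command to move; the robot and the scene stay as the last step left them, time stands still between calls to the robot, and variables do not carry over. Pictures are saved under pics/ and viewed, at most 10 in all, crops included, and the job is handed in when it is done.

```bash
mkdir -p pics; ls
python3 - <<'E'
from station import *
import cv2,numpy as np
s=sense();print(s['clock'],s['tcp_pos'],s['tool_rot'])
ims=[]
for c in ("scene","side"):
    p=snapshot(c); ims.append(p['image'])
    print(c,p['tvec'])
    for n in ("carton","small_carton","flap_left","flap_right","small_flap"):
        r=landmark_of(p,n)
        print(n,[(np.round(q['point']),round(q['score'],2)) for q in r[:2]])
        o=outline_of(p,n)
        for q in o[:2]:
            ys,xs=np.where(q['pixels']); 
            if len(xs): print('   outl',round(q['score'],2),len(xs),xs.min(),xs.max(),ys.min(),ys.max())
cv2.imwrite('pics/a.png',ims[0]);cv2.imwrite('pics/b.png',ims[1])
E
```

```text
pics
0.0 [ 144.44122402 -504.37572933  303.33477232] [-3.10982670e+00 -4.36378653e-01 -2.25613561e-05]
scene [ 269.79817995 -279.04910078 1324.83798497]
carton [(array([ 520., -190.,    0.]), 0.63)]
   outl 0.88 9266 196 309 96 219
small_carton [(array([552., 187.,   1.]), 0.92)]
   outl 0.6 3875 380 443 202 278Traceback (most recent call last):
  File "<stdin>", line 9, in <module>
ValueError: it knows: carton, small_carton
```

Run:
```python
from station import *
import cv2,numpy as np
for c in ("scene","side"):
    p=snapshot(c); cv2.imwrite(f'pics/{c}1.png',p['image'])
    for n in ("carton","small_carton"):
        r=landmark_of(p,n)
        print(c,n,[(np.round(q['point']),round(q['score'],2)) for q in r[:2]])
    import pickle; pickle.dump(p,open(f'{c}.pkl','wb'))
```

```text
scene carton []
scene small_carton [(array([551., 187.,   1.]), 0.84)]
side carton [(array([ 516., -187.,    1.]), 0.95)]
side small_carton []
```

View pics/scene1.png

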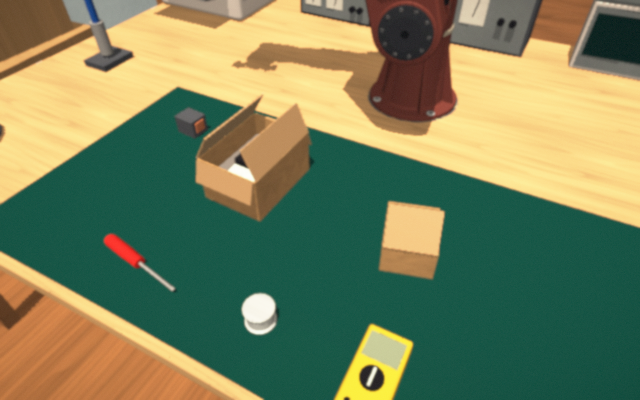

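View pics/side1.png

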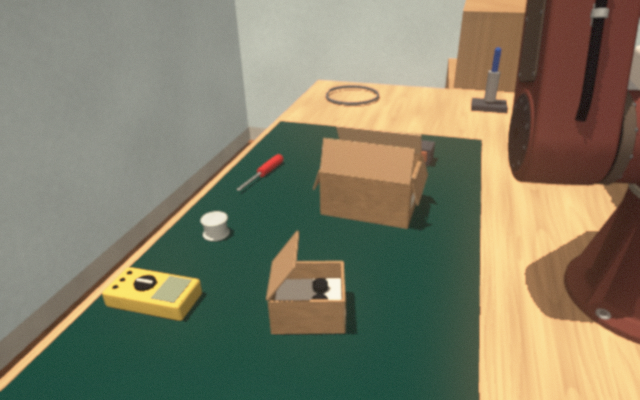

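The scene view shows the large carton at about (255,160), with its long side pointing at the robot and both flaps ajar. The small carton is at (412,240). The side view confirms this, with the large carton at (368,180). Next I'll enlarge it to pick corners.

Run:
```python
import cv2,numpy as np
a=cv2.imread('pics/scene1.png')[85:225,185:320];b=cv2.imread('pics/side1.png')[115:235,305:440]
f=lambda i:cv2.resize(i,None,fx=2.9,fy=4,interpolation=cv2.INTER_CUBIC)
a=cv2.resize(a,(396,560*396//540),interpolation=cv2.INTER_CUBIC);b=cv2.resize(b,(396,480*396//540),interpolation=cv2.INTER_CUBIC)
o=np.zeros((420,800,3),np.uint8);o[:a.shape[0],:396]=a;o[:b.shape[0],404:]=b
cv2.imwrite('pics/crop.png',o)
```

```text
(no output)
```

View pics/crop.png

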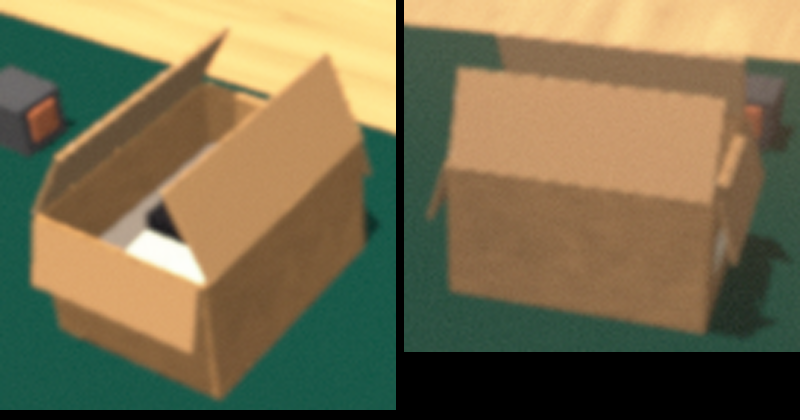

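The crop shows the flap corners clearly in both views, so I'll fit pose and angles from them.

```bash
cat > fit.py <<'E'
import pickle,cv2,numpy as np
from scipy.optimize import least_squares
def model(v):
    x,y,t,L,R=v; c=lambda s,a:(75-74*np.cos(a),110+74*np.sin(a))
    l=c(1,L); r=c(1,R)
    P=lambda a,b,z:(a,b,z)
    sc=[P(100,75,0),P(100,-75,0),P(98,75,110),P(98,*l),P(-98,*l),P(-98,75,110),P(98,-75,110),P(98,-r[0],r[1]),P(-98,-r[0],r[1])]
    # leaf: from hinge inward
    sd=[P(98,75,110),P(-98,75,110),P(98,*l),P(-98,*l),P(100,75,0),P(-100,75,0),P(98,-r[0],r[1]),P(-98,-r[0],r[1])]
    Rm=np.array([[np.cos(t),-np.sin(t),0],[np.sin(t),np.cos(t),0],[0,0,1]])
    return [np.array(q)@Rm.T+[x,y,0] for q in (sc,sd)]
k=396/135
A=np.array([(220,398),(60,328),(210,287),(163,190),(328,55),(360,145),(38,210),(57,157),(227,30)])/k+[185,85]
B=(np.array([(448,170),(714,203),(459,68),(724,99),(450,290),(706,333),(497,36),(746,60)])-[404,0])/k+[305,115]
C=[pickle.load(open(f'{c}.pkl','rb')) for c in('scene','side')]
def res(v):
    return np.concatenate([(cv2.projectPoints(m.astype(float),p['rvec'],p['tvec'],p['intrinsics'],p['dist_coeffs'])[0][:,0]-o).ravel() for m,p,o in zip(model(v),C,(A,B))])
if __name__=='__main__':
    s=least_squares(res,[517,-188,0.1,1.1,1.1],loss='soft_l1');print(np.round(s.x,3));print(np.round(s.fun.reshape(-1,2),1))
E
python3 fit.py
```

```text
[ 5.18154e+02 -1.84631e+02 -4.50000e-02  1.21400e+00  1.04200e+00]
[[ 0.4  0.5]
 [ 1.1 -0. ]
 [-1.1 -0.6]
 [-0.   0.5]
 [ 0.1 -1.8]
 [ 0.2 -2.5]
 [-0.3  1.6]
 [ 1.3  0.3]
 [ 2.  -1.7]
 [ 0.4 -1.7]
 [-0.6 -0.2]
 [-0.1 -1. ]
 [ 0.8 -0.6]
 [-0.1 -0.2]
 [-0.8 -0.1]
 [-0.7 -2.1]
 [-0.2 -0.7]]
```

Fit is good, with residuals of about 2 px. Carton is at (518,-185), yaw -0.045, with flaps at 1.21 (left) and 1.04 (right). The plan is to lower the shut fingers into the gap and sweep left, then right, with the fingertips about 50 mm above the rim.

```bash
python3 -m crank '[[[0,0,0.62],[0.6,-0.28,0],-1],[[0,0,0.62],[0.6,-0.28,0],-1],[[0,0,0.62],[0.6,-0.28,0],-1],[[0,0,0.62],[0.6,-0.28,0],-1],[[0,0,0.62],[0.6,-0.28,0],-1],[[0,0,0.62],[0.6,-0.28,0],-1],[[0,0,0.62],[0.6,-0.28,0],-1],[[0,0,0.62],[0.6,-0.28,0],-1],[[0,0,0.62],[0.6,-0.28,0],-1],[[0,0,0.62],[0.6,-0.28,0],-1]]'
```

```text
clock: 1.8
tcp_pos: [519.1, -178.9, 303.7]
tool_rot: [3.141, -0.071, -0.001]
force: [-0.5, 0.5, -0.4]
grip_width: -0.001
finger_force: 0.0
```

```bash
python3 -m crank '[[[0,0,0],[0,0,0.05],-1],[[0,0,0],[0,0,0.093],-1],[[0,0,0],[0,0,0.093],-1],[[0,0,0],[0,-0.03,0.093],-1],[[0,0,0],[0,-0.05,0.093],-1],[[0,0,0],[0,-0.07,0.093],-1],[[0,0,0],[0,-0.09,0.093],-1],[[0,0,0],[0,-0.105,0.093],-1],[[0,0,0],[0,-0.12,0.093],-1],[[0,0,0],[0,-0.12,0.093],-1]]'
```

```text
clock: 3.05
tcp_pos: [523.4, -88.2, 234.1]
tool_rot: [-3.14, 0.07, 0.0]
force: [-0.0, 0.4, -0.3]
grip_width: 0.001
finger_force: 0.0
```

```bash
python3 -m crank '[[[0,0,0],[0,0.06,0],-1],[[0,0,0],[0,0.12,0],-1],[[0,0,0],[0,0.14,0],-1],[[0,0,0],[0,0.165,0],-1],[[0,0,0],[0,0.19,0],-1],[[0,0,0],[0,0.21,0],-1],[[0,0,0],[0,0.23,0],-1],[[0,0,0],[0,0.245,0],-1],[[0,0,0],[0,0.258,0],-1],[[0,0,0],[0,0.258,0],-1]]'
python3 -m crank '[[[0,0,0],[0,-0.06,0],-1],[[0,0,0],[0,-0.12,0],-1],[[0,0,0],[0,-0.12,-0.07],-1],[[0,0,0],[-0.1,-0.12,-0.14],-1],[[0,0,0],[-0.2,-0.12,-0.2],-1],[[0,0,0],[-0.2,-0.12,-0.2],-1],[[0,0,0],[-0.2,-0.12,-0.2],-1]]'
python3 - <<'E'
from station import *
import cv2,numpy as np
a,b=snapshot('scene')['image'],snapshot('side')['image']
s=lambda i:cv2.resize(i,(396,390),interpolation=cv2.INTER_CUBIC)
cv2.imwrite('pics/end.png',np.hstack([s(a[85:225,170:312]),s(b[110:240,300:432])]))
E
```

```text
clock: 4.3
tcp_pos: [514.5, -283.1, 234.1]
tool_rot: [3.14, -0.073, 0.0]
force: [-0.3, -0.7, 0.3]
grip_width: -0.003
finger_force: 0.0
clock: 5.18
tcp_pos: [367.4, -185.4, 386.7]
tool_rot: [3.138, -0.074, 0.005]
force: [1.4, 0.7, -0.1]
grip_width: -0.003
finger_force: 0.0
```

View pics/end.png

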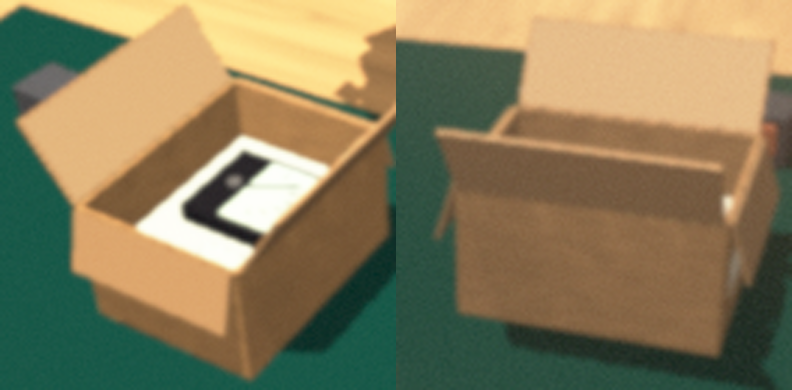

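The meter now lies in view. The right flap leans well back, and the left flap is edge-on to the scene camera (free corners at (437,130) and (722,167) in the side half). I'll check both angles numerically.

Run:
```python
from fit import *
b=np.array([518.15,-184.63,-0.045])
o=np.array([(437,130),(722,167),(533,17),(773,40)],float);o=(o-[396,0])/3+[300,110]
s=np.array([(18,122),(187,5)])/2.787+[170,85]
def r(v):
    m=model([*b,*v]);pr=lambda q,p:cv2.projectPoints(q,p['rvec'],p['tvec'],p['intrinsics'],p['dist_coeffs'])[0][:,0]
    S=pr(m[1],C[1]);T=pr(m[0],C[0])
    return np.concatenate([(S[[2,3,6,7]]-o).ravel(),(T[[7,8]]-s).ravel()])
q=least_squares(r,[2.1,2.1]);print(q.x,np.round(q.fun.reshape(-1,2),1))
from station import *
t=sense();print(t['clock'],t['qd'])
```

```text
[2.15850531 2.17739238] [[-0.7 -0.2]
 [ 0.   0. ]
 [ 0.3 -0.8]
 [ 0.9 -0.1]
 [-0.4 -0.6]
 [-0.7 -1.2]]
5.275 [ 0.01153207  0.03737046  0.00154626 -0.00648314 -0.00030766  0.00226448]
```

```bash
python3 -c "
from station import ticket;print(ticket.sign_off())"
```

```text
the job is handed in; nothing more can be done
None
```

Both flaps of the larger carton are open at about 2.16 rad (left) and 2.18 rad (right), the arm stayed well away from the smaller carton, and the job was handed in at about 5.3 s.

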